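# Lay a battery in the desk tester and hold the test key half down

### The arm

A 6-joint arm with a two-finger parallel gripper is mounted at the origin on a cart in front of the work surface, level with it; the furniture and walls round the work are solid. World frame = base frame: x ahead of the robot, y to its left, z up, the work surface at z = 0. Lengths are in m, angles in rad, forces in N, time in s.
With the tool pointing down it reaches from about 0.425 to 0.95 m from the base axis. Payload 3.5 kg.
Tool frame: the origin (TCP) lies midway between the tips of the shut fingers; the grasp point (between the pads) lies grasp_offset behind it (grasp_offset is the distance from the TCP to the grasp point, in m); z points along the fingers, y is the direction in which the jaws open and shut (so a half turn about z gives the same grasp; the last joint's range is limited). The gripper opens to 85 mm and grips with 20 to 120 N. Pads are 22 mm wide; open, the fingers measure 114 mm over their backs; the gripper's body (76 mm by 85 mm) begins 54 mm behind the grasp point. The pads swing forward as they close: fully open they stand 13 mm farther back than shut.
Start: joints at [1.045, 0.286, 1.577, -0, 1.279, -0.15], TCP at [0.248, 0.628, 0.208] pointing down, gripper open.
Joint ranges: [-2.77, 2.77], [-0.9, 2.22], [0.21, 2.48], [-1.53, 4.67], [0.24, 2.81], [-2.84, 2.84]. Speed limits (rad/s): [2.79, 2.79, 3.14, 3.14, 3.14, 3.14].

### API

Orientations are given as a unit quaternion [x, y, z, w].
In Python, from plant import * gives the robot as it stands.
- The arm moves only by the tool jog_arm, never from a script. Its argument "targets" is text: rows parted by semicolons, each of 7 numbers parted by spaces: the shift along the world's x, y, z in mm, then the turn, a rotation vector about the world's x, y, z in degrees, then the gripper's target within -1 to 1 (fully open at 1, half-way at 0, shut at -1). A call has 1 to 10 rows; each row shifts and turns the pose as measured when the row begins; what a row does not reach is not made up. A row lasts 1/12 s, in which the tool goes at most 41.7 mm and 7.16 degrees, less where a joint would pass 70% of its speed; a pose out of reach is approached as far as the arm can. A call with a gripper value outside its range is refused whole. The fingers move at their own pace and stop on an object; "force" is the grip in N (left out, the last holds). Time passes only in rows, so rows that do not move let the fingers close. It gives the time, the measured TCP pose, the force and the opening at its end, in the units of the state.
- get_state(): the state, without advancing time (a new reading comes with each control period).
- read_camera(name): name is "side" or "top"; returns a dict with "pixels" (420x560x3 uint8, blue, green, red), "mtx" (3x3 intrinsics, pixels), "world_from_camera" (4x4, takes a point from camera to world coordinates). Camera axes: x right, y up, looking along -z (the intrinsics and any distortion apply to the point x, -y, -z); pixel columns grow to the right and rows downward; lengths in m; the calibration is good to about 2 mm. A picture is of the moment at which its call begins. There is no depth.
- sign_off(): hands the job in, once; it reports no verdict.
Trained networks look in a picture, given as the dict that the camera call returned (one of the last four; its "shot" number tells which), for a name from the list of things; names that differ only in an ending like _2 or _b are one class to them, and where a whole thing is asked for, a point or a joint stands for the part that bears it (a point fixed in the world has none). Each returns a list of dicts, best first, with "p" (0 to 1); they miss things now and then, are a little off and sometimes report something else, mostly with a low value. They report only what shows in the picture. A call takes as long as a camera call.
- spot_in(target, picture): "uv" ([column, row] in pixels, amid what is visible of it).
- silhouettes(target, picture): "mask" (420x560 bool, what is visible of it) and "uv" ([column, row] in pixels, amid what is visible of it).
- mark_of(target, picture): "uv" ([column, row] in pixels: a listed point, or the origin of a listed thing).
The state is a dict: "time": time; "qpos": joint angles; "dq": joint speeds; "joint_efforts": joint torques, N m; "eef_pos": TCP position; "tcp_rot": TCP orientation; "contact_force": force on the tool from outside, world axes, zero at the start; "wrist_torque": the same for the moment, N m; "opening": opening from 0.0 (shut) to 1.0 (fully open).
Only numpy, scipy, OpenCV 4.12 (cv2) and the standard library are available. Lean on these libraries where they do the work, as an engineer would, in place of code of your own. Each camera call takes 0.05 s, during which the arm holds its last target.

### The job

Test the loose AA battery that lies on the desk: lay it on the two rods of the battery tester's raised rest, between the end contacts, with its plus end (the end with the small raised button) at the flat metal contact and its flat end at the coil spring, and let go of it. Then, with your fingertips, press the tester's sprung test key half-way down, 5 mm, so that its top is level with the two small metal posts beside it, and finish the program still holding it there; never push the key right down, and leave the other things on the desk where they are.

Things in the scene. Friction and masses are not known exactly. Their poses are not given: they have to be found in the camera images.
- tester: Battery tester: flat grey plastic box 150 mm (x) by 160 mm (y), deck 22 mm above the desk; fixed, does not shift. Origin under its centre on the desk, z up. Its -x side, with the white test key, faces the robot, give or take 0.4 rad. The raised battery rest stands near the +x side. A low meter (25 mm above the desk) lies left of the key.
- rest_mid (a point): Where the middle of a seated battery lies: tester x = +30, y = 0, 57.8 mm above the desk. Axes as the tester. Here a black rail 11 mm thick stands on the deck along y, with two steel rods on top (4 mm thick, centres 9 mm apart, 13 mm over both, tops 52 mm above the desk); the cell lies in the groove between them, along y.
- flat_contact (a point): Centre of the inner face of the flat metal contact at the +y end of the rest (28 mm from rest_mid): a plate 12 mm wide, 3 mm thick, top 62 mm above the desk. The battery's plus end goes here.
- spring_block (a point): Centre of the inner face of the black block at the -y end of the rest (31 mm from rest_mid): 16 mm wide, 10 mm thick, top 70 mm above the desk. A small coil spring stands 6 mm out from it; it gives no resistance. The battery's flat end goes here.
- key_top (a point): Centre of the top of the test key: white plastic push key, 34 mm (x) by 42 mm (y), at tester x = -45 mm, y = 0. Its top is 36 mm above the desk when up and moves down with the key.
- post (a point): Top of the left one of two steel posts, 6 mm thick, beside the key at tester y = +29 and -29 mm; their tops are 31 mm above the desk, level with the key's top at 5 mm travel.
- key (a joint): Travel of the test key, straight down: 0 = up at rest, 0.005 = half-way, 0.010 = right down on its stop. Sprung back: about 3 N starts it moving, about 6 N holds it half-way, about 9 N bottoms it.
- battery: AA battery, black cylinder with light metal-coloured ends, 14 mm across and 50 mm long, about 23 g, lying on the desk to the left of the tester (its axis 7 mm above the desk). Origin at the centre of its flat (minus) end; its z axis runs along the cell to the plus end. It lies with the plus end roughly to the robot's left (+y), give or take 1.3 rad.
- battery_mid (a point): Middle of the battery, on its axis, 25 mm from either end.
- battery_plus (a point): Tip of the battery's plus end, the one with the small raised button, on its axis.
- stapler_1: Bystander: black desk stapler, 144x39x54 mm, origin under its centre.
- mouse_1: Bystander: black computer mouse, 116x59x38 mm, origin under its centre.
- notes: Bystander: block of pale sticky notes, 77x77x13 mm, origin under its centre.
- marker: Bystander: highlighter pen lying on the desk, 17x20x117 mm, origin at one end.
- eraser_1: Bystander: eraser in its sleeve, 20x44x12 mm, origin under its centre.
- coffee_mug: Bystander: white mug, 92 mm across without its handle and 95 mm tall, origin under it.

How it is judged:
By the outcome, as a careful person would: the job done as asked, in the order asked, and still so for the second after the job is handed in, while the arm keeps its last pose, push and grip.
It also fails if it takes over 51 s, if anything falls off the work surface, if the arm or the gripper's body presses on something with over 40 N, if the wrist force passes 120 N, or if a joint passes its speed limit or range.

## Working session

There is one attempt and no reset: what is moved stays moved. The work goes in short steps, Python scripts to look and compute and a tool call to move; the robot and the scene stay as the last step left them, time stands still between calls to the robot, and variables do not carry over. Pictures are saved under pics/ and viewed, and the job is handed in when it is done.

Besides the shell and the picture viewer there is one more tool, called after "Call:" as name(argument=value, ...), one argument or row to a line, values as JSON. jog_arm: Moves the arm, as the interface text tells. Its arguments: {"type":"object","properties":{"targets":{"type":"string"},"force":{"type":"number"}},"required":["targets"]}

```bash
ls; mkdir -p pics; cat > h.py <<'E'
from plant import *
import numpy as np, cv2
def snap(n,f):
    p=read_camera(n); cv2.imwrite('pics/'+f,np.ascontiguousarray(p['pixels'])); return p
def ray(p,uv):
    K=np.array(p['mtx']);T=np.array(p['world_from_camera'])
    d=np.linalg.inv(K)@[uv[0],uv[1],1]; d=np.array([d[0],-d[1],-d[2]])
    return T[:3,3],T[:3,:3]@d
def atz(p,uv,z):
    o,d=ray(p,uv); return o+d*(z-o[2])/d[2]
def proj(p,X):
    K=np.array(p['mtx']);T=np.array(p['world_from_camera'])
    c=T[:3,:3].T@(np.array(X)-T[:3,3]); c=np.array([c[0],-c[1],-c[2]]); q=K@c; return q[:2]/q[2]
E
python3 - <<'E'
from h import *
for n in ['top','side']:
    p=snap(n,n+'0.png'); print(n,{k:v for k,v in p.items() if k!='pixels'})
    for t,z in [('tester',0),('rest_mid',.0578),('flat_contact',.0578),('spring_block',.0578),('key_top',.036),('post',.031),('battery',.007),('battery_mid',.007),('battery_plus',.007)]:
        r=mark_of(t,p)
        for a in r[:2]: print(t,np.round(a['uv'],1),round(a['p'],2),np.round(atz(p,a['uv'],z),4))
s=get_state();print(s); 
try: print(grasp_offset)
except Exception as e: print(e)
E
```

```text
pics
top {'mtx': array([[448.20293172,   0.        , 274.22208727],
       [  0.        , 448.20293172, 212.33236368],
       [  0.        ,   0.        ,   1.        ]]), 'world_from_camera': array([[ 1.12864417e-02,  9.85753228e-01, -1.67818920e-01,
         3.31357048e-01],
       [-9.99936025e-01,  1.10004341e-02, -2.63382798e-03,
         9.80557981e-02],
       [-7.50223457e-04,  1.67837910e-01,  9.85814320e-01,
         1.10832904e+00],
       [ 0.00000000e+00,  0.00000000e+00,  0.00000000e+00,
         1.00000000e+00]]), 'shot': 1}
tester [346.9 192.3] 0.93 [ 0.5734 -0.0821  0.    ]
tester [408.  258.2] 0.73 [ 0.409 -0.23   0.   ]
rest_mid [352.5 177.8] 0.68 [ 0.5967 -0.0867  0.0578]
flat_contact [339.2 176.6] 0.7 [ 0.5993 -0.0547  0.0578]
key_top [351.6 207.5] 0.75 [ 0.5279 -0.087   0.036 ]
key_top [365.8 282.6] 0.31 [ 0.3479 -0.1174  0.036 ]
post [338.  210.2] 0.73 [ 0.5218 -0.0546  0.031 ]
battery [231.6 202.1] 0.6 [0.5436 0.2079 0.007 ]
battery [169.2 271.6] 0.33 [0.3694 0.3554 0.007 ]
battery_mid [230.9 202.2] 0.47 [0.5433 0.2097 0.007 ]
battery_mid [226.1 208.3] 0.41 [0
[... 1231 characters left out ...]
 1.0, 'qpos': array([ 1.04498928e+00,  2.86317999e-01,  1.57669288e+00,  5.04142991e-05,
        1.27861954e+00, -1.49978267e-01]), 'dq': array([-2.44977729e-04,  3.77283752e-05,  1.40568897e-03, -2.26988745e-03,
       -3.84246178e-04, -4.80986019e-04]), 'joint_efforts': array([-5.48764319e-05, -4.05978763e+01, -2.92946345e+01, -1.51834465e-04,
        6.52438011e-04,  1.21867423e-06]), 'eef_pos': array([0.24769337, 0.62789571, 0.20841672]), 'tcp_rot': array([ 1.86817540e-01,  9.82394628e-01, -9.80945350e-06, -2.90321556e-05]), 'contact_force': array([ 0.12393146, -0.68625019, -0.68084868]), 'wrist_torque': array([ 0.01515665,  0.02754931, -0.01697252]), 'opening': 1.003452654447274}
0.0187
```

```bash
python3 - <<'E'
import cv2,numpy as np
a=cv2.imread('pics/top0.png');b=cv2.imread('pics/side0.png')
def crop(im,x,y,w,h,s): return cv2.resize(im[y:y+h,x:x+w],None,fx=s,fy=s,interpolation=cv2.INTER_CUBIC)
cv2.imwrite('pics/c1.png',np.hstack([crop(a,205,185,50,50,8),crop(b,235,170,50,50,8)]))
cv2.imwrite('pics/c2.png',np.hstack([crop(a,300,140,100,100,4),crop(b,290,200,100,100,4)]))
E
```

```text
(no output)
```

View pics/top0.png

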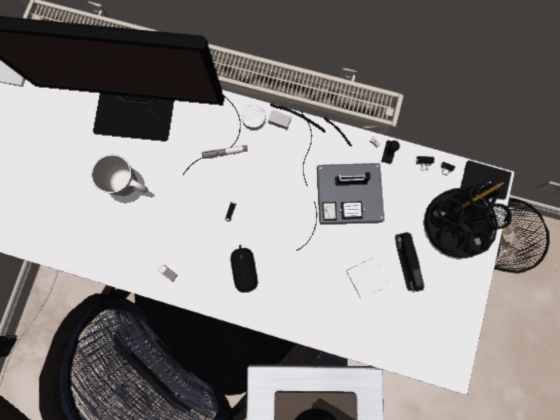

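View pics/side0.png

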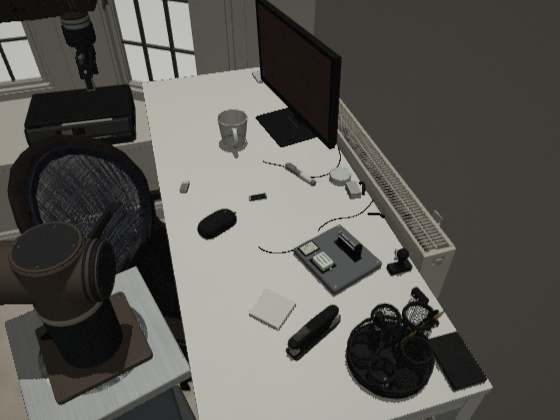

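```bash
sleep 0
```

```text
(no output)
```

View pics/c1.png

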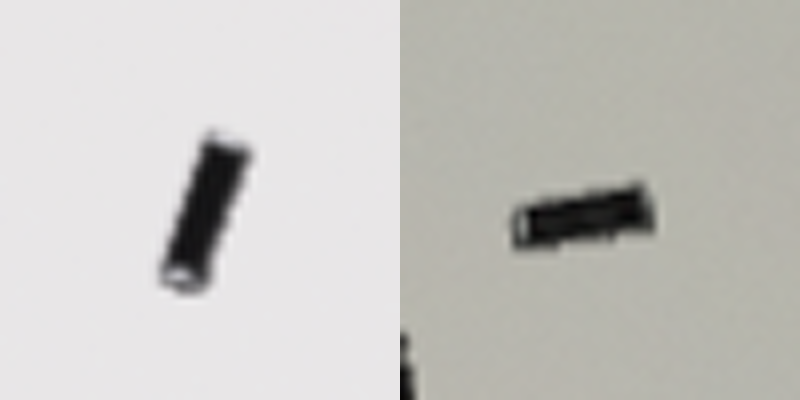

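View pics/c2.png

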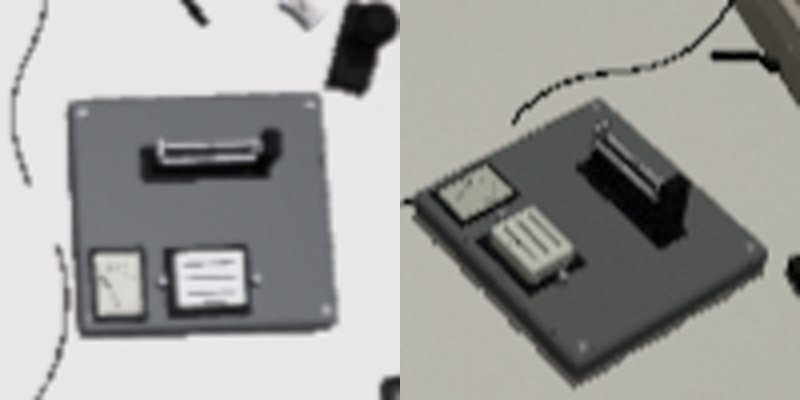

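```bash
cat > fit.py <<'E'
from h import *
from scipy.optimize import minimize
S=4
def hullmask(p,P,box):
    q=np.array([proj(p,x) for x in P]); x,y,w,h=box
    q=((q+0.5-[x,y])*S).astype(np.float32)
    m=np.zeros((h*S,w*S),np.uint8); cv2.fillConvexPoly(m,np.round(cv2.convexHull(q)*16).astype(np.int32),255,shift=4)
    return cv2.resize(m,(w,h),interpolation=cv2.INTER_AREA)/255.
def cyl(v,L0=0,L1=.05,r=.007,z=None):
    x,y,a=v; d=np.array([-np.sin(a),np.cos(a),0]); n=np.array([np.cos(a),np.sin(a),0]); P=[]
    for l in (L0,L1):
        for t in np.linspace(0,2*np.pi,24): P.append(np.array([x,y,r])+d*(l-.025)+r*(n*np.cos(t)+np.array([0,0,np.sin(t)])))
    return P
def boxp(v,hx=.075,hy=.08,z=(0,.022)):
    x,y,a=v;c,s=np.cos(a),np.sin(a)
    return [[x+c*i*hx-s*j*hy,y+s*i*hx+c*j*hy,k] for i in(-1,1) for j in (-1,1) for k in z]
def fit(ims,f,v0,sc):
    def cost(u):
        v=v0+u*sc
        return sum(np.abs(hullmask(p,f(v),b)-m).sum() for p,b,m in ims)
    best=minimize(cost,np.zeros(3),method='Nelder-Mead',options=dict(initial_simplex=np.vstack([np.zeros(3),np.eye(3)*1.]),xatol=1e-3,fatol=1e-3,maxiter=300))
    return v0+best.x*sc,best.fun
E
python3 - <<'E'
from fit import *
P={n:read_camera(n) for n in('top','side')}
def soft(p,box,lo,hi):
    x,y,w,h=box; g=cv2.cvtColor(np.ascontiguousarray(p['pixels']),cv2.COLOR_BGR2GRAY)[y:y+h,x:x+w].astype(float)
    return np.clip((hi-g)/(hi-lo),0,1),g
bt=(215,192,32,38); bs=(242,186,32,22)
mt,g=soft(P['top'],bt,40,225); print(np.median(g),g.min())
ms,g=soft(P['side'],bs,30,165); print(np.median(g),g.min())
f=lambda v:cyl(v,0.001,.049)
for ims in ([(P['top'],bt,mt),(P['side'],bs,ms)],[(P['top'],bt,mt)],[(P['side'],bs,ms)]):
    v,c=fit(ims,f,np.array([.52,.213,1.3]),np.array([.01,.01,.15])); print('bat',v,c)
for n in P:
    r=silhouettes('tester',P[n])
    print(n,r[0]['p'],r[0]['mask'].sum()); m=r[0]['mask'].astype(float)
    b=(290,140,110,160) if n=='top' else (270,200,140,120)
    P[n]['tm']=(P[n],b,m[b[1]:b[1]+b[3],b[0]:b[0]+b[2]])
for ims in ([P['top']['tm'],P['side']['tm']],[P['top']['tm']],[P['side']['tm']]):
    v,c=fit(ims,boxp,np.array([.572,-.085,0.]),np.array([.01,.01,.08])); print('tester',v,c)
E
```

```text
231.0 20.0
181.0 16.0
bat [0.52059377 0.21160537 1.27146092] 34.58118118118118
bat [0.52059303 0.2115281  1.27938224] 19.174456809750925
bat [0.52074179 0.21180816 1.26522336] 14.994771241830067
top 0.77 3850
side 0.58 3405
tester [ 0.57011355 -0.08581302  0.0421318 ] 448.36470588235295
tester [ 0.56939159 -0.08685315  0.03177652] 152.0705882352941
tester [ 0.57334012 -0.08279047  0.04358782] 228.87450980392157
```

```bash
python3 - <<'E'
from fit import *
from scipy.ndimage import binary_fill_holes,label
P={n:read_camera(n) for n in('top','side')}
I=[]
for n,b,th in (('top',(310,155,85,80),150),('side',(285,218,102,85),130)):
    x,y,w,h=b; g=cv2.cvtColor(np.ascontiguousarray(P[n]['pixels']),cv2.COLOR_BGR2GRAY)[y:y+h,x:x+w]
    m=binary_fill_holes(g<th); L,k=label(m); m=L==np.argmax(np.bincount(L.ravel())[1:])+1
    # opening removes cable
    m=cv2.morphologyEx(m.astype(np.uint8),cv2.MORPH_OPEN,np.ones((7,7))).astype(float)
    I.append((P[n],b,m)); 
for ims in (I,I[:1],I[1:]):
    v,c=fit(ims,boxp,np.array([.572,-.085,0.03]),np.array([.01,.01,.08])); print('tester',v,c)
V,_=fit(I,boxp,np.array([.572,-.085,0.03]),np.array([.01,.01,.08]))
from itertools import chain
outs=[]
for (p,b,m) in I:
    im=np.ascontiguousarray(p['pixels']); x,y,w,h=b; s=4.6
    c=cv2.resize(im[y:y+h,x:x+w],None,fx=s,fy=s,interpolation=cv2.INTER_CUBIC)
    def W(X): a=V[2];C,S_=np.cos(a),np.sin(a); return [V[0]+C*X[0]-S_*X[1],V[1]+S_*X[0]+C*X[1],X[2]]
    def pl(pts,col):
        q=np.array([(proj(p,W(X))+.5-[x,y])*s for X in pts]); cv2.polylines(c,[np.round(q).astype(int)],True,col,1)
    pl([(i*.075,j*.08,.022) for i,j in((-1,-1),(-1,1),(1,1),(1,-1))],(0,0,255))
    pl([(-.045+i*.017,j*.021,.036) for i,j in((-1,-1),(-1,1),(1,1),(1,-1))],(0,0,255))
    pl([(.03+i*.0065,j*.028+(-.0015),.052) for i,j in((-1,-1),(-1,1),(1,1),(1,-1))],(0,255,0))
    pl([(.03+i*.008,-.031-j*.010,.070) for i,j in((-1,0),(-1,1),(1,1),(1,0))],(255,0,255))
    for j in(-1,1): pl([(-.045,.029*j,.031)]*2,(255,255,0)); 
    outs.append(c)
h=max(o.shape[0] for o in outs); o=np.hstack([np.pad(o,((0,h-o.shape[0]),(0,0),(0,0))) for o in outs]); print(o.shape)
cv2.imwrite('pics/ov.png',o[:,:])
E
python3 -c "
import cv2;a=cv2.imread('pics/ov.png');print(a.shape);cv2.imwrite('pics/ov2.png',cv2.resize(a,(800,int(a.shape[0]*800/a.shape[1]))))"
```

```text
tester [ 0.56887711 -0.08565237  0.04483643] 327.77647058823527
tester [ 0.56837323 -0.08536711  0.04469196] 163.16470588235296
tester [ 0.56960906 -0.08625304  0.04121371] 160.42352941176472
(391, 860, 3)
(391, 860, 3)
```

View pics/ov2.png

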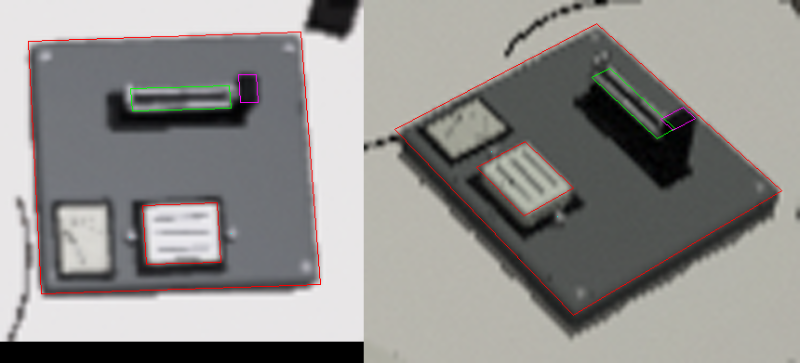

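Call:
jog_arm(
  targets="21 -32 0 0 0 1 1;21 -32 0 0 0 1 1;21 -32 0 0 0 1 1;21 -32 0 0 0 1 1;21 -32 0 0 0 0 1;21 -32 0 0 0 0 1;21 -32 0 0 0 0 1;21 -32 0 0 0 0 1;21 -32 0 0 0 0 1;21 -32 0 0 0 0 1",
  force=30,
)

```text
time: 2.13
eef_pos: [0.4588, 0.2999, 0.2093]
tcp_rot: [0.143, 0.99, 0.003, 0.001]
contact_force: [1.1, 0.8, -0.1]
opening: 1.0
```

Call:
jog_arm(
  targets="21 -30 -20 0 0 -0.7 1;21 -30 -20 0 0 0 1;15 -22 -20 0 0 0 1;4 -6 -20 0 0 0 1;0 0 0 0 0 0 1;0 0 0 0 0 0 1",
)

```text
time: 2.63
eef_pos: [0.5272, 0.2021, 0.1325]
tcp_rot: [0.155, 0.988, 0.004, 0.006]
contact_force: [0.5, -0.2, 0.9]
opening: 0.999
```

```bash
cat > st.py <<'E'
from fit import *
from scipy.spatial.transform import Rotation as R
def show():
    s=get_state(); M=R.from_quat(s['tcp_rot']).as_matrix(); y=M[:,1]
    print('t',round(s['time'],2),'pos',np.round(np.array(s['eef_pos'])*1e3,1),'yaw',round(np.degrees(np.arctan2(y[1],y[0])),2),'z',np.round(M[:,2],4),'F',np.round(s['contact_force'],2),'op',round(s['opening'],3)); return s,M
E
python3 - <<'E'
from st import *
s,M=show()
for n in('top','side'):
    p=snap(n,n+'1.png'); print(proj(p,s['eef_pos']),proj(p,[.5206,.2116,.007]))
    u=proj(p,s['eef_pos']).astype(int); c=p['pixels'][u[1]-50:u[1]+50,u[0]-50:u[0]+50]; cv2.imwrite('pics/z%s1.png'%n,cv2.resize(np.ascontiguousarray(c),None,fx=4,fy=4,interpolation=cv2.INTER_CUBIC))
a=cv2.imread('pics/ztop1.png');b=cv2.imread('pics/zside1.png');cv2.imwrite('pics/z1.png',np.hstack([a,b]))
E
```

```text
t 2.63 pos [527.2 202.1 132.5] yaw 72.18 z [ 0.0138  0.0065 -0.9999] F [ 0.51 -0.19  0.94] op 0.999
[228.69527976 198.65695037] [229.8835892  211.14901723]
[259.74424226 162.07093079] [257.12557374 196.87416979]
```

View pics/z1.png

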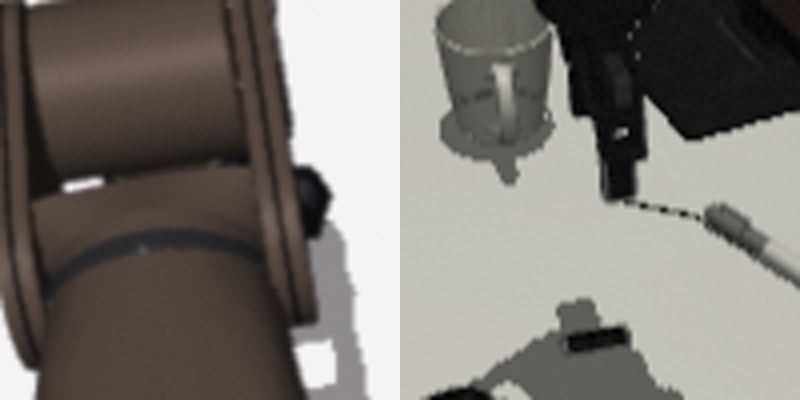

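Call:
jog_arm(
  targets="-6.6 9.5 -30 -0.4 0.8 0.6 1;0 0 -30 0 0 0 1;0 0 -20 0 0 0 1;0 0 -12 0 0 0 1;0 0 0 0 0 0 1;0 0 0 0 0 0 1",
)

```text
time: 3.23
eef_pos: [0.5244, 0.2213, 0.05]
tcp_rot: [0.144, 0.99, 0.004, 0.01]
contact_force: [-0.5, 0.1, -0.1]
opening: 1.0
```

```bash
python3 - <<'E'
from st import *
s,M=show()
p=snap('side','side2.png'); c=p['pixels'][150:230,210:310]; cv2.imwrite('pics/z2.png',cv2.resize(np.ascontiguousarray(c),None,fx=6,fy=6,interpolation=cv2.INTER_CUBIC))
E
```

```text
t 3.23 pos [524.4 221.3  50. ] yaw 73.49 z [ 0.0201  0.0051 -0.9998] F [-0.48  0.07 -0.07] op 1.0
```

View pics/z2.png

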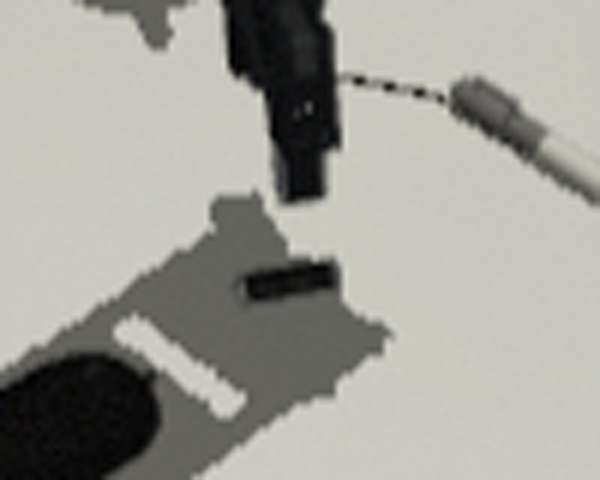

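Call:
jog_arm(
  targets="-3.8 -9.7 0 -0.3 1.1 0 1;0 0 0 0 0 0 1;0 0 0 0 0 0 1",
)

```text
time: 3.53
eef_pos: [0.5229, 0.2119, 0.0548]
tcp_rot: [0.143, 0.99, 0.001, 0.003]
contact_force: [-0.8, -0.1, -0.2]
opening: 1.002
```

```bash
python3 -c "
from st import *
show()"
```

```text
t 3.53 pos [522.9 211.9  54.8] yaw 73.56 z [ 6.4e-03  9.0e-04 -1.0e+00] F [-0.8  -0.08 -0.24] op 1.002
```

Call:
jog_arm(
  targets="-2 0 -10 0 0.4 -0.7 1;0 0 -10 0 0 0 1;0 0 -10 0 0 0 1;0 0 -8 0 0 0 1;0 0 0 0 0 0 1;0 0 0 0 0 0 1;0 0 0 0 0 0 1",
)

```text
time: 4.12
eef_pos: [0.5212, 0.2111, 0.0134]
tcp_rot: [0.151, 0.989, 0.001, -0.0]
contact_force: [-0.3, -0.2, 0.2]
opening: 1.0
```

```bash
python3 -c "
from st import *
show()"
```

```text
t 4.12 pos [521.2 211.1  13.4] yaw 72.68 z [-3.0e-04  1.2e-03 -1.0e+00] F [-0.33 -0.2   0.2 ] op 1.0
```

Call:
jog_arm(
  targets="-0.6 0.4 -5 0 0 0 1;0 0 -4.5 0 0 0 1;0 0 0 0 0 0 1;0 0 0 0 0 0 1",
)

```text
time: 4.45
eef_pos: [0.5209, 0.2118, 0.0032]
tcp_rot: [0.15, 0.989, 0.001, 0.0]
contact_force: [-0.3, -0.2, -0.3]
opening: 0.999
```

```bash
python3 - <<'E'
from st import *
s,M=show()
p=snap('side','side3.png'); c=p['pixels'][150:230,210:310]; cv2.imwrite('pics/z3.png',cv2.resize(np.ascontiguousarray(c),None,fx=6,fy=6,interpolation=cv2.INTER_CUBIC))
E
```

```text
t 4.45 pos [520.9 211.8   3.2] yaw 72.69 z [ 5.0e-04  1.4e-03 -1.0e+00] F [-0.28 -0.24 -0.3 ] op 0.999
```

View pics/z3.png

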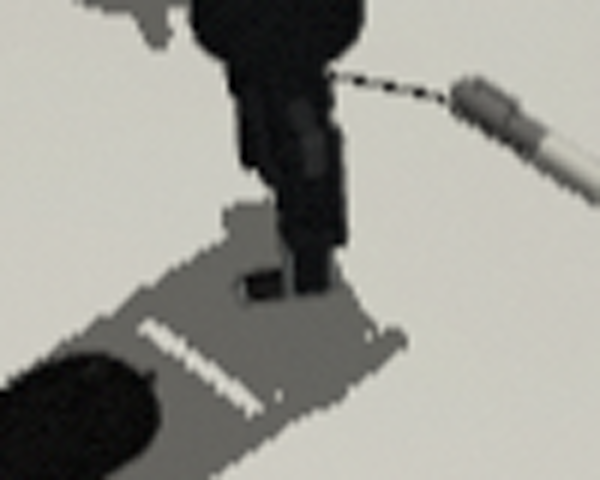

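Call:
jog_arm(
  targets="0 0 0 0 0 0 0;0 0 0 0 0 0 -0.4;0 0 0 0 0 0 -1;0 0 0 0 0 0 -1;0 0 0 0 0 0 -1;0 0 0 0 0 0 -1;0 0 0 0 0 0 -1;0 0 0 0 0 0 -1;0 0 0 0 0 0 -1",
  force=30,
)

```text
time: 5.25
eef_pos: [0.5218, 0.212, 0.0046]
tcp_rot: [0.15, 0.989, 0.001, 0.001]
contact_force: [0.0, -0.3, -0.4]
opening: 0.003
```

```bash
python3 - <<'E'
from st import *
s,M=show()
p=snap('side','side4.png'); c=p['pixels'][150:230,210:310]; cv2.imwrite('pics/z4.png',cv2.resize(np.ascontiguousarray(c),None,fx=6,fy=6,interpolation=cv2.INTER_CUBIC))
E
```

```text
t 5.25 pos [521.8 212.    4.6] yaw 72.7 z [ 0.0029  0.0019 -1.    ] F [ 0.02 -0.34 -0.39] op 0.003
```

View pics/z4.png

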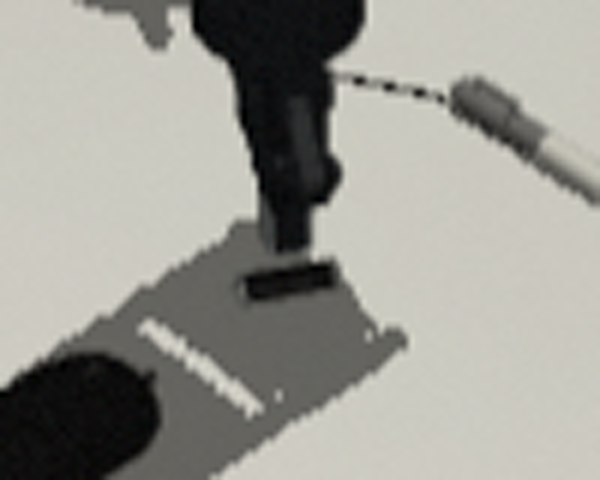

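```bash
python3 - <<'E'
from st import *
p=read_camera('side')
j=np.array([.297,.955,0])
for nm,t,o in (('img1',[.5272,.2021,.1325],(209,112,4)),('img2',[.5244,.2213,.050],(210,150,6)),('img3',[.5209,.2118,.0032],(210,150,6))):
  for s in(-1,1):
    for dz in (.013,.03): 
      q=proj(p,np.array(t)+s*.0425*j+[0,0,dz]); print(nm,s,dz,((q-o[:2])*o[2]).round())
for dz in (0,.01,.02): print('shut',dz,((proj(p,np.array([.5218,.212,.0046+dz]))-[210,150])*6).round())
q=mark_of('battery_mid',p);print([(a['uv'],a['p']) for a in q[:2]])
E
```

```text
img1 -1 0.013 [218. 224.]
img1 -1 0.03 [217. 203.]
img1 1 0.013 [188. 146.]
img1 1 0.03 [187. 125.]
img2 -1 0.013 [297. 234.]
img2 -1 0.03 [296. 204.]
img2 1 0.013 [255. 117.]
img2 1 0.03 [254.  88.]
img3 -1 0.013 [304. 326.]
img3 -1 0.03 [303. 299.]
img3 1 0.013 [262. 208.]
img3 1 0.03 [261. 180.]
shut 0 [285. 284.]
shut 0.01 [284. 268.]
shut 0.02 [283. 251.]
[([254.1, 195.3], 0.52)]
```

Call:
jog_arm(
  targets="0 0 0 0 0 0 1;0 0 0 0 0 0 1;0 0 0 0 0 0 1;0 0 0 0 0 0 1;0 0 0 0 0 0 1;0 0 0 0 0 0 1;-1 -0.4 -5 0 0 0 1;0 0 -5 0 0 0 1;0 0 0 0 0 0 1;0 0 0 0 0 0 1",
)

```text
time: 6.23
eef_pos: [0.5205, 0.2115, -0.0067]
tcp_rot: [0.15, 0.989, 0.001, 0.001]
contact_force: [-0.5, 0.2, -0.2]
opening: 1.001
```

```bash
python3 - <<'E'
from st import *
s,M=show()
p=snap('side','side5.png'); c=p['pixels'][150:230,210:310]; cv2.imwrite('pics/z5.png',cv2.resize(np.ascontiguousarray(c),None,fx=6,fy=6,interpolation=cv2.INTER_CUBIC))
E
```

```text
t 6.23 pos [520.5 211.5  -6.7] yaw 72.7 z [ 0.0026  0.0018 -1.    ] F [-0.46  0.24 -0.16] op 1.001
```

View pics/z5.png

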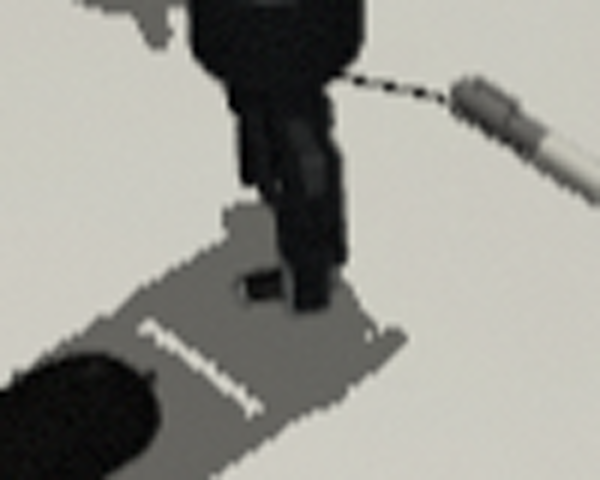

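Call:
jog_arm(
  targets="0 0 -4 0 0 0 1;0 0 -4.5 0 0 0 1;0 0 0 0 0 0 1;0 0 0 0 0 0 1;0 0 0 0 0 0 0.3;0 0 0 0 0 0 -0.2;0 0 0 0 0 0 -0.45;0 0 0 0 0 0 -0.45;0 0 0 0 0 0 -0.45",
)

```text
time: 7.03
eef_pos: [0.5205, 0.2115, -0.0162]
tcp_rot: [0.15, 0.989, 0.001, 0.001]
contact_force: [-0.7, 0.2, -0.2]
opening: 0.297
```

```bash
python3 - <<'E'
from st import *
s,M=show()
p=snap('side','side6.png'); c=p['pixels'][150:230,210:310]; cv2.imwrite('pics/z6.png',cv2.resize(np.ascontiguousarray(c),None,fx=6,fy=6,interpolation=cv2.INTER_CUBIC))
E
```

```text
t 7.03 pos [520.5 211.5 -16.2] yaw 72.69 z [ 0.0024  0.0018 -1.    ] F [-0.7   0.23 -0.25] op 0.297
```

View pics/z6.png

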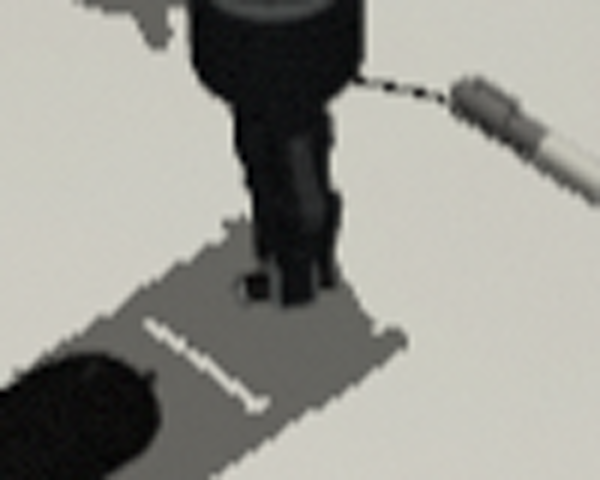

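Call:
jog_arm(
  targets="0 0 0 0 0 0 -0.6;0 0 0 0 0 0 -1;0 0 0 0 0 0 -1;0 0 0 0 0 0 -1;0 0 0 0 0 0 -1",
)

```text
time: 7.5
eef_pos: [0.5208, 0.2116, -0.0158]
tcp_rot: [0.15, 0.989, 0.001, 0.001]
contact_force: [-0.0, 1.1, 0.0]
opening: 0.143
```

```bash
python3 - <<'E'
from st import *
s,M=show()
p=snap('side','side7.png'); c=p['pixels'][150:230,210:310]; cv2.imwrite('pics/z7.png',cv2.resize(np.ascontiguousarray(c),None,fx=6,fy=6,interpolation=cv2.INTER_CUBIC))
E
```

```text
t 7.5 pos [520.8 211.6 -15.8] yaw 72.69 z [ 0.003   0.0019 -1.    ] F [-0.03  1.08  0.02] op 0.143
```

View pics/z7.png

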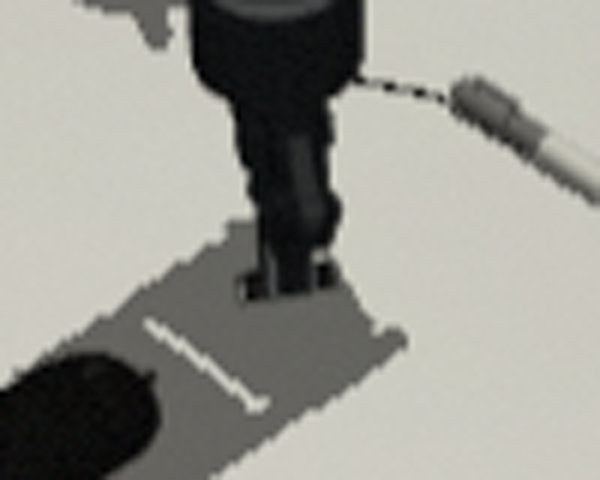

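Call:
jog_arm(
  targets="0 0 10 0 0 0 -1;0 0 20 0 0 0 -1;0 0 25 0 0 0 -1;0 0 25 0 0 0 -1;0 0 20 0 0 0 -1;0 0 5 0 0 0 -1;0 0 0 0 0 0 -1",
)

```text
time: 8.13
eef_pos: [0.5181, 0.211, 0.095]
tcp_rot: [0.15, 0.989, 0.0, -0.0]
contact_force: [0.2, 0.4, 0.4]
opening: 0.144
```

```bash
python3 - <<'E'
from st import *
s,M=show()
p=snap('side','side8.png'); c=p['pixels'][120:200,210:310]; cv2.imwrite('pics/z8.png',cv2.resize(np.ascontiguousarray(c),None,fx=6,fy=6,interpolation=cv2.INTER_CUBIC))
E
```

```text
t 8.13 pos [518.1 211.   95. ] yaw 72.7 z [-8.0e-04  1.1e-03 -1.0e+00] F [0.15 0.41 0.4 ] op 0.144
```

View pics/z8.png

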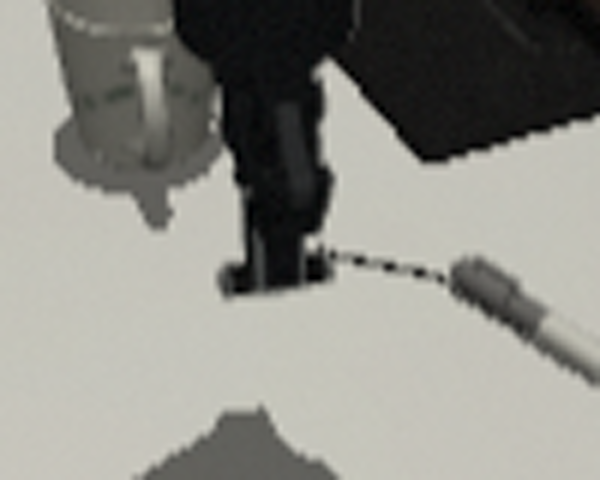

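Call:
jog_arm(
  targets="8 -29 0 0 0 -7 -1;8 -29 0 0 0 -7 -1;8 -29 0 0 0 -7 -1;8 -29 0 0 0 -7 -1;8 -29 0 0 0 -7 -1;8 -29 0 0 0 -7 -1;8 -29 0 0 0 -7 -1;8 -29 0 0 0 -7 -1;8 -29 0 0 0 -7 -1;0 0 0 0 0 0 -1",
)

```text
time: 9.02
eef_pos: [0.5816, -0.0591, 0.0785]
tcp_rot: [0.657, 0.754, -0.001, -0.011]
contact_force: [0.1, -0.2, -0.4]
opening: 0.143
```

Call:
jog_arm(
  targets="0 0 0 0 0 0 -1;0 0 0 0 0 0 -1",
)

```text
time: 9.18
eef_pos: [0.5797, -0.0602, 0.0749]
tcp_rot: [0.658, 0.753, -0.002, -0.013]
contact_force: [-0.3, 0.6, 0.3]
opening: 0.141
```

```bash
python3 - <<'E'
from st import *
s,M=show()
E
```

```text
t 9.18 pos [579.7 -60.2  74.9] yaw 7.76 z [-0.0235  0.0141 -0.9996] F [-0.3   0.56  0.31] op 0.141
```

Call:
jog_arm(
  targets="10 -12 0 -0.8 -1.3 -5.2 -1;9 -12 0 0 0 0 -1;0 0 0 0 0 0 -1;0 0 0 0 0 0 -1;0 0 0 0 0 0 -1",
)

```text
time: 9.6
eef_pos: [0.5962, -0.0799, 0.0709]
tcp_rot: [0.688, 0.726, -0.001, -0.005]
contact_force: [0.1, 0.1, -0.2]
opening: 0.143
```

```bash
python3 - <<'E'
from st import *
s,M=show()
for n in('side','top'):
    p=snap(n,n+'9.png'); c=p['pixels'][170:270,290:390] if n=='side' else p['pixels'][130:230,300:400]; cv2.imwrite('pics/q%s.png'%n,cv2.resize(np.ascontiguousarray(c),None,fx=4,fy=4,interpolation=cv2.INTER_CUBIC))
cv2.imwrite('pics/z9.png',np.hstack([cv2.imread('pics/qside.png'),cv2.imread('pics/qtop.png')]))
E
```

```text
t 9.6 pos [596.2 -79.9  70.9] yaw 3.12 z [-0.0081  0.0048 -1.    ] F [ 0.11  0.14 -0.23] op 0.143
```

View pics/z9.png

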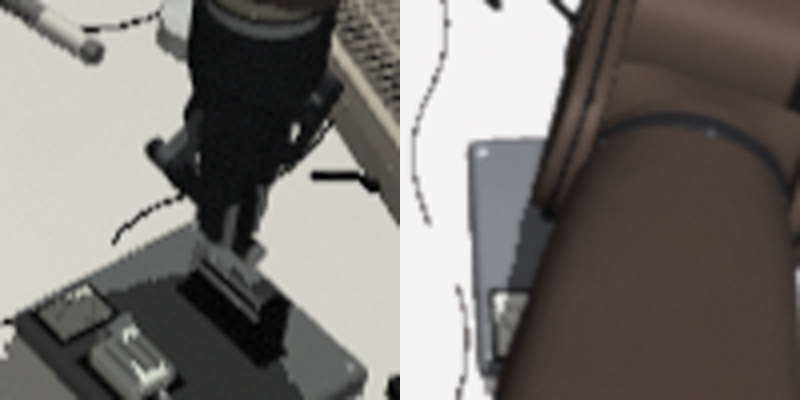

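Call:
jog_arm(
  targets="2.7 -4.4 -6 -0.3 -0.5 -0.5 -1;0 0 -5 0 0 0 -1;0 0 0 0 0 0 -1;0 0 0 0 0 0 -1;0 0 0 0 0 0 -1",
)

```text
time: 10.12
eef_pos: [0.5983, -0.0831, 0.0586]
tcp_rot: [0.69, 0.724, 0.0, 0.0]
contact_force: [-1.1, 0.6, 0.8]
opening: 0.142
```

```bash
cat > ov.py <<'E'
from st import *
import sys
s,M=show()
p=snap('side',sys.argv[1]+'.png'); x,y,w,h=310,205,75,65; k=8
c=cv2.resize(np.ascontiguousarray(p['pixels'][y:y+h,x:x+w]),None,fx=k,fy=k,interpolation=cv2.INTER_CUBIC); c0=c.copy()
V=(.5689,-.0857,.0448); C,S_=np.cos(V[2]),np.sin(V[2])
W=lambda X:[V[0]+C*X[0]-S_*X[1],V[1]+S_*X[0]+C*X[1],X[2]]
def pl(pts,col,w=True):
    q=np.array([(proj(p,W(X) if w else X)+.5-[x,y])*k for X in pts]); cv2.polylines(c,[np.round(q).astype(int)],True,col,1)
pl([(.03+i*.0065,j*.028,.052) for i,j in((-1,-1),(-1,1),(1,1),(1,-1))],(0,255,0))
pl([(.03+i*.006,.028+j*.003,.062) for i,j in((-1,0),(-1,1),(1,1),(1,0))],(255,0,255))
pl([(.03+i*.008,-.031-j*.010,.070) for i,j in((-1,0),(-1,1),(1,1),(1,0))],(255,0,255))
m=np.array(s['eef_pos'])+[0,0,.0228]; d=M[:,0]; 
if d[1]<0:d=-d
n=M[:,1]
for e in(-.025,.025):
    pl([m+d*e+.007*(n*np.cos(t)+np.array([0,0,np.sin(t)])) for t in np.linspace(0,6.28,20)],(0,0,255),False)
cv2.imwrite('pics/'+sys.argv[1]+'o.png',c)
cv2.imwrite('pics/'+sys.argv[1]+'c.png',c0)
E
python3 ov.py s10
```

```text
t 10.12 pos [598.3 -83.1  58.6] yaw 2.71 z [ 7.e-04 -4.e-04 -1.e+00] F [-1.1   0.56  0.79] op 0.142
```

View pics/s10o.png

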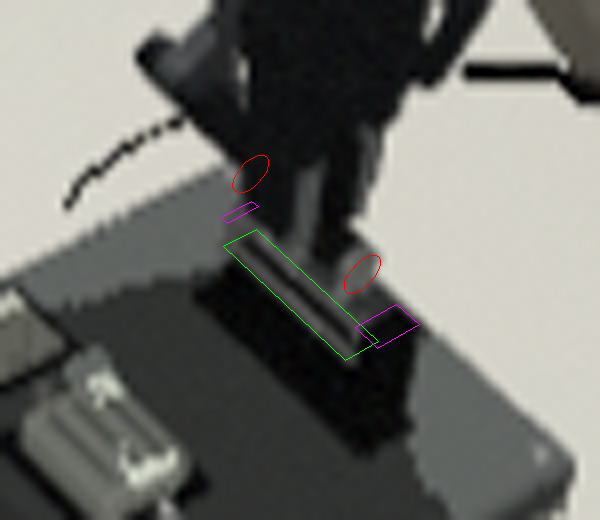

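View pics/s10c.png

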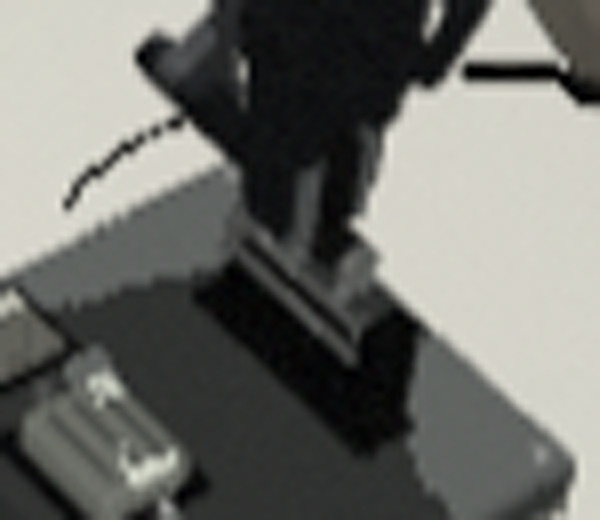

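```bash
cat > ov3.py <<'E'
from fit import *
import sys
V=tuple(float(a) for a in sys.argv[1:4]); C,S_=np.cos(V[2]),np.sin(V[2])
W=lambda X:[V[0]+C*X[0]-S_*X[1],V[1]+S_*X[0]+C*X[1],X[2]]
cams={'top':read_camera('top'),'side':read_camera('side')}
o=[]
for n,(x,y,w,h) in (('top',(328,166,50,56)),('side',(302,222,70,56))):
    k=8;p=cams[n]; im=cv2.imread('pics/%s0.png'%n); c=cv2.resize(im[y:y+h,x:x+w],None,fx=k,fy=k,interpolation=cv2.INTER_CUBIC)
    def pl(pts,col):
        q=np.array([(proj(p,W(X))+.5-[x,y])*k for X in pts]); cv2.polylines(c,[np.round(q).astype(int)],True,col,1)
    pl([(.03+i*.0065,j*.0295-.0015,.052) for i,j in((-1,-1),(-1,1),(1,1),(1,-1))],(0,255,0))
    pl([(.03+i*.006,.028+j*.003,.062) for i,j in((-1,0),(-1,1),(1,1),(1,0))],(255,0,255))
    pl([(.03+i*.008,-.031-j*.010,.070) for i,j in((-1,0),(-1,1),(1,1),(1,0))],(255,0,255))
    pl([(-.045+i*.017,j*.021,.036) for i,j in((-1,-1),(-1,1),(1,1),(1,-1))],(0,0,255))
    for j in(-1,1): pl([(-.045+.003*np.cos(t),.029*j+.003*np.sin(t),.031) for t in np.linspace(0,6.28,16)],(255,255,0))
    o.append(c)
cv2.imwrite('pics/'+sys.argv[4],cv2.resize(np.hstack(o),(800,int(448*800/960))))
E
python3 ov3.py .5689 -.0857 .0448 ova.png; python3 ov3.py .5705 -.0865 .0448 ovb.png
```

```text
(no output)
```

View pics/ova.png

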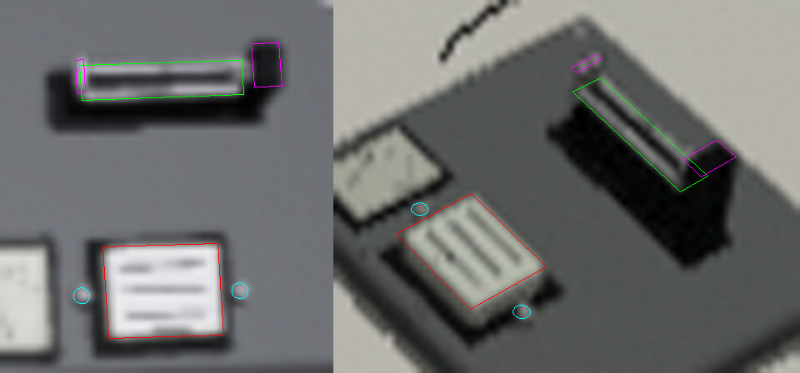

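View pics/ovb.png

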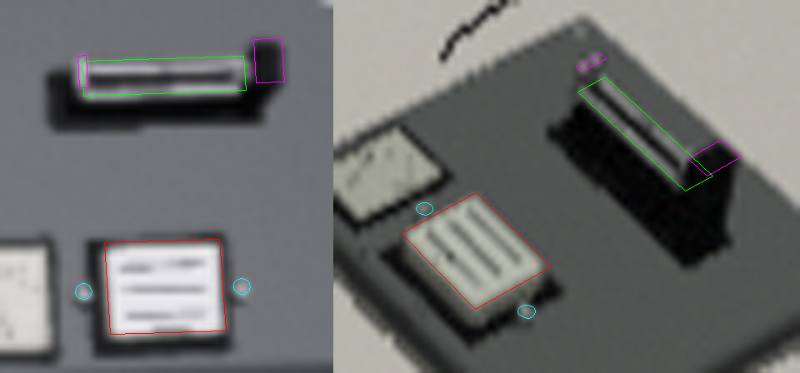

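Call:
jog_arm(
  targets="1 -2 -6 0 0 -0.5 -1;0 0 -6 0 0 0 -1;0 0 0 0 0 0 -1;0 0 0 0 0 0 -1;0 0 0 0 0 0 -1",
)

```text
time: 10.78
eef_pos: [0.5999, -0.0857, 0.0459]
tcp_rot: [0.694, 0.72, 0.0, 0.001]
contact_force: [-0.3, -0.0, -0.8]
opening: 0.143
```

```bash
sed -i 's/^V=.*; C/V=(.5694,-.0862,.038); C/' ov.py; python3 ov.py s11
```

```text
t 10.78 pos [599.9 -85.7  45.9] yaw 2.13 z [ 1.9e-03 -8.0e-04 -1.0e+00] F [-0.32 -0.   -0.77] op 0.143
```

View pics/s11o.png

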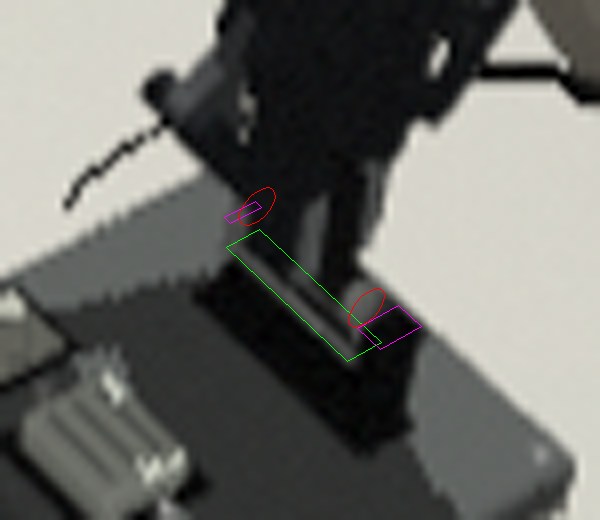

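```bash
python3 - <<'E'
import cv2,numpy as np
im=cv2.imread('pics/s11.png'); c=im[215:260,325:375].astype(float); c=np.clip(c*2.0,0,255).astype(np.uint8)
cv2.imwrite('pics/s11z.png',cv2.resize(c,None,fx=13,fy=13,interpolation=cv2.INTER_LANCZOS4))
E
```

```text
(no output)
```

View pics/s11z.png

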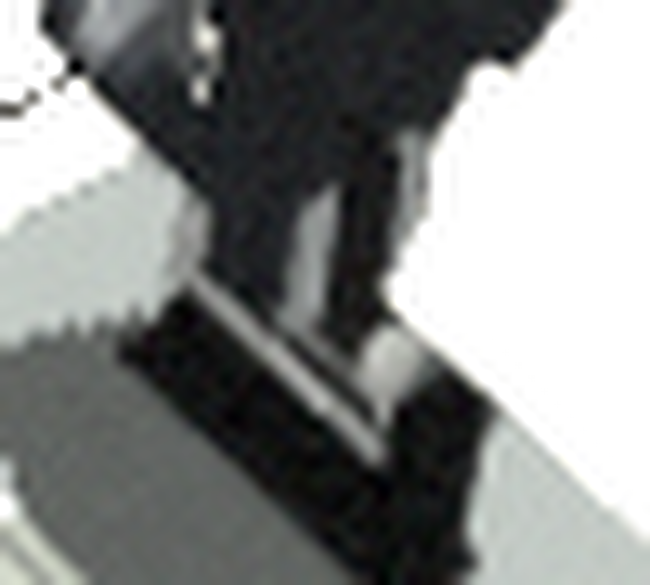

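Call:
jog_arm(
  targets="0.5 0.4 -4 0 -0.1 0 -1;0 0 -3 0 0 0 -1;0 0 0 0 0 0 -1;0 0 0 0 0 0 -1",
)

```text
time: 11.17
eef_pos: [0.6007, -0.0852, 0.0385]
tcp_rot: [0.694, 0.72, 0.001, 0.002]
contact_force: [-0.1, -0.4, 0.4]
opening: 0.144
```

```bash
python3 -c "
from st import *
show()"
```

```text
t 11.17 pos [600.7 -85.2  38.5] yaw 2.14 z [ 0.0045 -0.001  -1.    ] F [-0.12 -0.43  0.37] op 0.144
```

Call:
jog_arm(
  targets="-0.4 0 -1.5 0 0.3 0 -1;0 0 -1 0 0 0 -1;0 0 0 0 0 0 -1;0 0 0 0 0 0 -1",
)

```text
time: 11.5
eef_pos: [0.6003, -0.0852, 0.0358]
tcp_rot: [0.694, 0.72, -0.001, -0.0]
contact_force: [-0.2, 0.2, -0.5]
opening: 0.144
```

```bash
python3 -c "
from st import *
show()"
```

```text
t 11.5 pos [600.3 -85.2  35.8] yaw 2.15 z [-0.0011 -0.0011 -1.    ] F [-0.18  0.22 -0.53] op 0.144
```

Call:
jog_arm(
  targets="0 0 -1 0 0 0 -1;0 0 0 0 0 0 -1;0 0 0 0 0 0 -1",
)

```text
time: 11.75
eef_pos: [0.6009, -0.0854, 0.0359]
tcp_rot: [0.694, 0.72, -0.001, 0.0]
contact_force: [0.0, -0.0, -0.3]
opening: 0.144
```

```bash
python3 ov.py s12
```

```text
t 11.75 pos [600.9 -85.4  35.9] yaw 2.15 z [-3.0e-04 -1.4e-03 -1.0e+00] F [ 0.04 -0.03 -0.33] op 0.144
```

View pics/s12o.png

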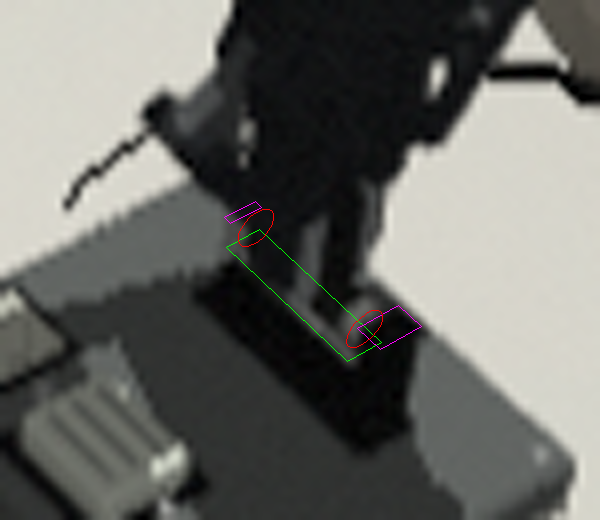

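Call:
jog_arm(
  targets="-0.5 0 -1 0 0 0 -1;0 0 -1 0 0 0 -1;0 0 0 0 0 0 -1;0 0 0 0 0 0 -1",
)

```text
time: 12.13
eef_pos: [0.6011, -0.0854, 0.0359]
tcp_rot: [0.694, 0.72, -0.0, 0.001]
contact_force: [0.5, 0.2, -0.4]
opening: 0.145
```

```bash
python3 -c "
from st import *
show()"
```

```text
t 12.13 pos [601.1 -85.4  35.9] yaw 2.16 z [ 8.0e-04 -1.6e-03 -1.0e+00] F [ 0.51  0.22 -0.37] op 0.145
```

Call:
jog_arm(
  targets="0 0 -3 0 0 0 -1;0 0 -2 0 0 0 -1",
)

```text
time: 12.3
eef_pos: [0.6012, -0.0855, 0.0356]
tcp_rot: [0.693, 0.721, -0.001, -0.0]
contact_force: [-5.5, 0.7, 11.8]
opening: 0.14
```

```bash
python3 -c "
from st import *
show()"
```

```text
t 12.3 pos [601.2 -85.5  35.6] yaw 2.2 z [-0.0023 -0.0011 -1.    ] F [-5.47  0.73 11.78] op 0.14
```

Call:
jog_arm(
  targets="-1.5 0 1 0 0 0 -1;0 0 0 0 0 0 -1;0 0 0 0 0 0 -1",
)

```text
time: 12.55
eef_pos: [0.6001, -0.0856, 0.0371]
tcp_rot: [0.693, 0.721, -0.001, 0.0]
contact_force: [0.5, 0.2, -0.2]
opening: 0.145
```

Call:
jog_arm(
  targets="0 0 -3 0 0 0 -1;0 0 -2 0 0 0 -1",
)

```text
time: 12.72
eef_pos: [0.6006, -0.0858, 0.0352]
tcp_rot: [0.693, 0.721, -0.001, -0.0]
contact_force: [-8.7, 1.4, 18.8]
opening: 0.144
```

```bash
python3 -c "
from st import *
show()"
```

```text
t 12.72 pos [600.6 -85.8  35.2] yaw 2.22 z [-0.002  -0.0016 -1.    ] F [-8.69  1.39 18.82] op 0.144
```

Call:
jog_arm(
  targets="-2.5 0 1 0 0 0 -1;0 0 0 0 0 0 -1;0 0 0 0 0 0 -1",
)

```text
time: 12.97
eef_pos: [0.5983, -0.0859, 0.036]
tcp_rot: [0.693, 0.721, -0.001, 0.0]
contact_force: [0.1, 0.1, -0.3]
opening: 0.144
```

Call:
jog_arm(
  targets="0 0 -3 0 0 0 -1;0 0 -1 0 0 0 -1",
)

```text
time: 13.13
eef_pos: [0.5995, -0.0861, 0.0348]
tcp_rot: [0.693, 0.721, -0.001, 0.0]
contact_force: [-4.6, 1.6, 8.2]
opening: 0.144
```

```bash
python3 -c "
from st import *
show()"
```

```text
t 13.13 pos [599.5 -86.1  34.8] yaw 2.23 z [-7.0e-04 -1.7e-03 -1.0e+00] F [-4.56  1.57  8.15] op 0.144
```

Call:
jog_arm(
  targets="-2.5 0.5 1 0 0 0 -1;0 0 0 0 0 0 -1;0 0 0 0 0 0 -1",
)

```text
time: 13.38
eef_pos: [0.5973, -0.0856, 0.0358]
tcp_rot: [0.693, 0.721, -0.001, 0.001]
contact_force: [-0.3, 0.5, 3.7]
opening: 0.144
```

Call:
jog_arm(
  targets="-0.5 0 -3 0 0 0 -1;0 0 -1 0 0 0 -1",
)

```text
time: 13.55
eef_pos: [0.5989, -0.0859, 0.0353]
tcp_rot: [0.693, 0.721, 0.0, 0.002]
contact_force: [0.6, -0.1, 0.8]
opening: 0.145
```

```bash
python3 ov.py s13
```

```text
t 13.55 pos [598.9 -85.9  35.3] yaw 2.22 z [ 0.0031 -0.0021 -1.    ] F [ 0.62 -0.11  0.78] op 0.145
```

View pics/s13o.png

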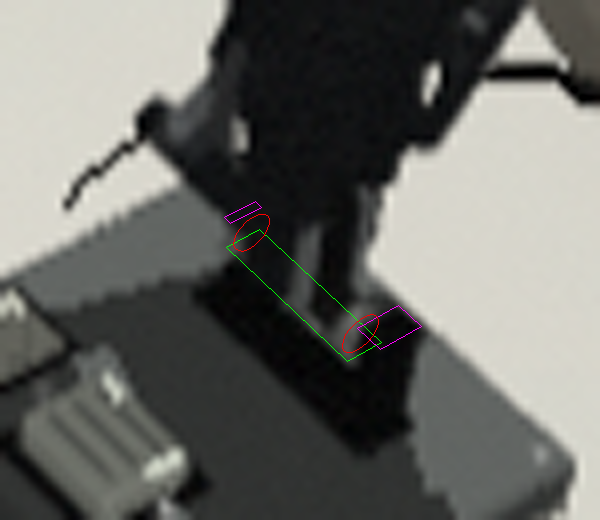

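Call:
jog_arm(
  targets="0 0 -0.5 0 0 0 -1;0 0 0 0 0 0 -0.65;0 0 0 0 0 0 -0.5;0 0 0 0 0 0 -0.2;0 0 0 0 0 0 0;0 0 0 0 0 0 0;0 0 0 0 0 0 0",
)

```text
time: 14.18
eef_pos: [0.5958, -0.0853, 0.0299]
tcp_rot: [0.693, 0.721, -0.001, -0.001]
contact_force: [0.4, -0.3, 0.3]
opening: 0.497
```

```bash
python3 ov.py s14
```

```text
t 14.18 pos [595.8 -85.3  29.9] yaw 2.21 z [-3.6e-03 -4.0e-04 -1.0e+00] F [ 0.37 -0.32  0.34] op 0.497
```

View pics/s14o.png

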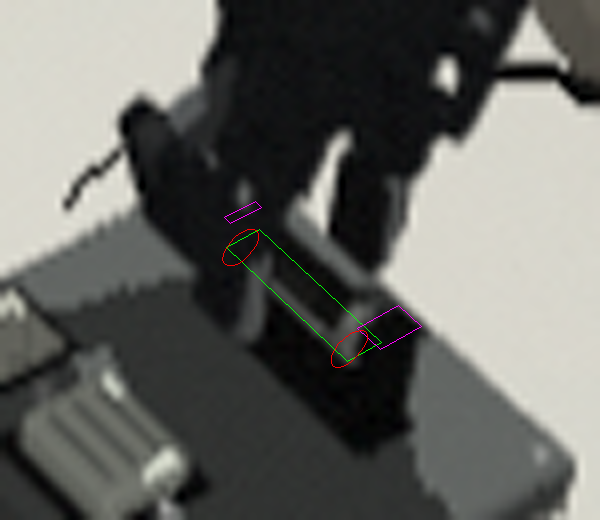

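Call:
jog_arm(
  targets="1 0 6 0 0 0 0;0 0 12 0 0 0 0;0 0 20 0 0 0 0;0 0 25 0 0 0 0;0 0 25 0 0 0 0;0 0 10 0 0 0 0;0 0 0 0 0 0 0",
)

```text
time: 14.82
eef_pos: [0.5954, -0.0848, 0.135]
tcp_rot: [0.693, 0.721, -0.002, -0.002]
contact_force: [0.9, -1.0, -0.0]
opening: 0.501
```

Call:
jog_arm(
  targets="-30 0 5 0 0 0 -1;-30 0 0 0 0 0 -1;-30 0 0 0 0 0 -1;-10 0 0 0 0 0 -1;0 0 0 0 0 0 -1;0 0 0 0 0 0 -1",
)

```text
time: 15.32
eef_pos: [0.4926, -0.0846, 0.138]
tcp_rot: [0.693, 0.721, -0.001, -0.002]
contact_force: [0.3, -0.6, -0.5]
opening: 0.001
```

```bash
python3 ov.py s15; python3 - <<'E'
from h import *
p=snap('top','t15.png'); c=p['pixels'][150:240,310:400]; cv2.imwrite('pics/t15z.png',cv2.resize(np.ascontiguousarray(c),None,fx=6,fy=6,interpolation=cv2.INTER_CUBIC))
a=cv2.imread('pics/s15c.png'); 
E
```

```text
t 15.32 pos [492.6 -84.6 138. ] yaw 2.22 z [-4.2e-03  1.0e-04 -1.0e+00] F [ 0.27 -0.6  -0.47] op 0.001
```

View pics/s15o.png

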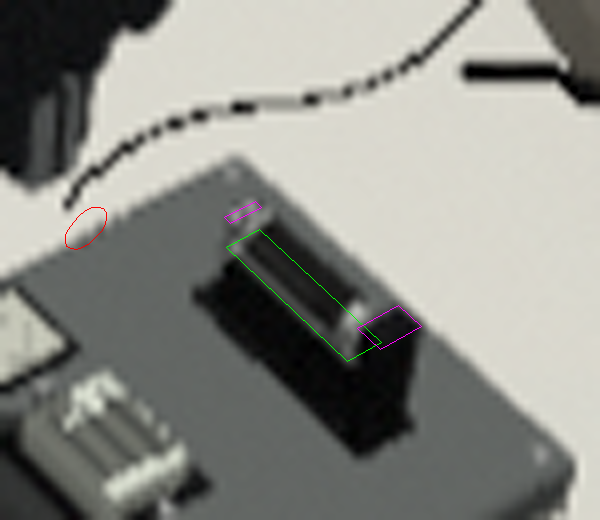

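View pics/t15z.png

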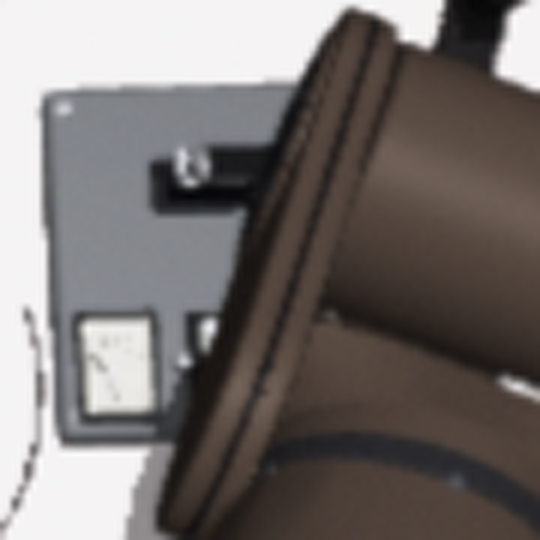

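Call:
jog_arm(
  targets="-10 36 3 0 0 0 -1;-10 36 0 0 0 0 -1;-10 36 0 0 0 0 -1;-5 36 0 0 0 0 -1;0 36 0 0 0 0 -1;0 0 0 0 0 0 -1",
)

```text
time: 15.92
eef_pos: [0.4646, 0.0998, 0.1431]
tcp_rot: [0.696, 0.718, 0.001, 0.001]
contact_force: [-0.7, -0.2, 0.0]
opening: -0.004
```

```bash
cat > seat.py <<'E'
from st import *
show()
V=(.5694,-.0862,.038); C,S_=np.cos(V[2]),np.sin(V[2])
W=lambda X:np.array([V[0]+C*X[0]-S_*X[1],V[1]+S_*X[0]+C*X[1],X[2]])
o=[]
for n,(x,y,w,h) in (('top',(328,160,50,50)),('side',(325,215,50,50))):
    k=8;p=snap(n,n+'16.png'); c=cv2.resize(np.clip(p['pixels'][y:y+h,x:x+w]*1.5,0,255).astype(np.uint8),None,fx=k,fy=k,interpolation=cv2.INTER_CUBIC); c2=c.copy()
    for e in(-.025,.025):
        q=np.array([(proj(p,W([.03+.007*np.cos(t),e,.0578+.007*np.sin(t)]))+.5-[x,y])*k for t in np.linspace(0,6.28,20)]); cv2.polylines(c,[np.round(q).astype(int)],True,(0,0,255),1)
    o.append(np.vstack([c,c2]) if 0 else np.hstack([c2,c]))
    for t,z in (('battery',.0578),('battery_plus',.0578),('battery_mid',.0578)):
        for a in mark_of(t,p)[:1]:
            X=atz(p,a['uv'],z); d=X[:2]-V[:2]; print(n,t,round(a['p'],2),'tester xy',np.round(1e3*np.array([C*d[0]+S_*d[1],-S_*d[0]+C*d[1]]),1))
cv2.imwrite('pics/seat_top.png',o[0]);cv2.imwrite('pics/seat_side.png',o[1])
E
python3 seat.py
```

```text
t 15.92 pos [464.6  99.8 143.1] yaw 1.82 z [ 2.8e-03  1.0e-04 -1.0e+00] F [-0.69 -0.23  0.05] op -0.004
top battery 0.63 tester xy [ 33.  -17.6]
top battery_plus 0.7 tester xy [-8.9 11. ]
top battery_mid 0.65 tester xy [ 21.7 527.8]
side battery 0.43 tester xy [ 85.9 209. ]
side battery_plus 0.64 tester xy [37.2 31.2]
side battery_mid 0.44 tester xy [31.6  8.7]
```

View pics/seat_top.png

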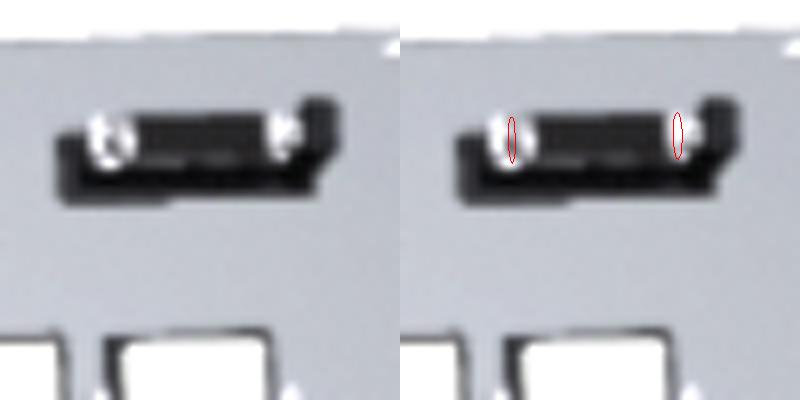

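View pics/seat_side.png

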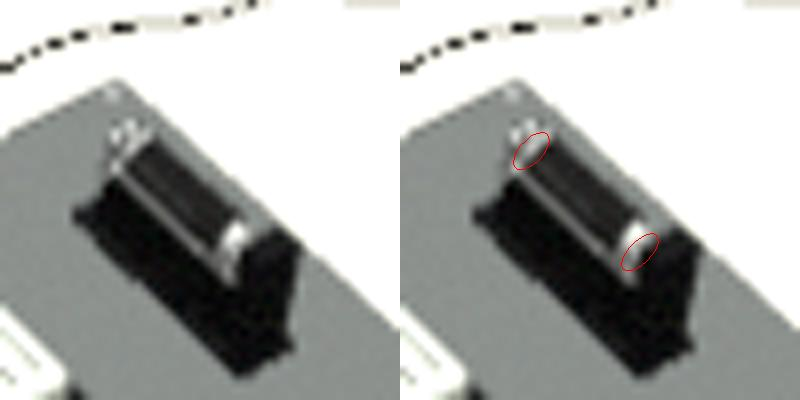

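Call:
jog_arm(
  targets="11 -36 0 0 0 0 -1;11 -36 0 0 0 0 -1;11 -36 0 0 0 0 -1;11 -36 0 0 0 0 -1;10 -30 -10 0 0 0 -1;3 -10 -20 0 0 0 -1;0 0 -20 0 0 0 -1;0 0 -10 0 0 0 -1;0 0 0 0 0 0 -1;0 0 0 0 0 0 -1",
)

```text
time: 17.15
eef_pos: [0.524, -0.1093, 0.0834]
tcp_rot: [0.703, 0.711, 0.002, 0.005]
contact_force: [-0.2, -0.7, -0.2]
opening: 0.003
```

```bash
python3 -c "
from st import *
show()"
```

```text
t 17.15 pos [ 524.  -109.3   83.4] yaw 0.64 z [ 0.0093 -0.0049 -0.9999] F [-0.23 -0.67 -0.22] op 0.003
```

Call:
jog_arm(
  targets="0 21 0 0.3 0.5 1.5 -1;0 0 -15 0 0 0 -1;0 0 -15 0 0 0 -1;0 0 -10 0 0 0 -1;0 0 0 0 0 0 -1;0 0 0 0 0 0 -1;0 0 0 0 0 0 -1",
)

```text
time: 17.73
eef_pos: [0.5275, -0.0865, 0.0492]
tcp_rot: [0.692, 0.722, 0.003, 0.004]
contact_force: [-0.3, 0.3, 0.1]
opening: 0.002
```

```bash
cat > k.py <<'E'
from st import *
import sys
show()
p=snap('side',sys.argv[1]+'.png'); c=p['pixels'][215:280,290:365]; cv2.imwrite('pics/'+sys.argv[1]+'z.png',cv2.resize(np.clip(c*1.4,0,255).astype(np.uint8),None,fx=8,fy=8,interpolation=cv2.INTER_CUBIC))
E
python3 k.py k1
```

```text
t 17.73 pos [527.5 -86.5  49.2] yaw 2.38 z [ 0.0099 -0.0025 -0.9999] F [-0.33  0.34  0.1 ] op 0.002
```

View pics/k1z.png

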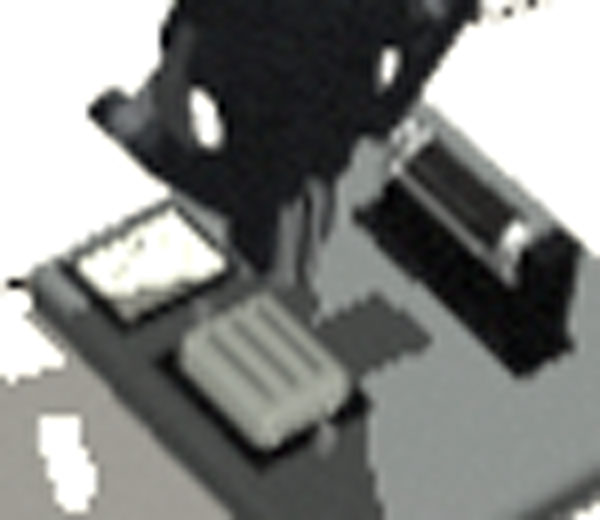

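Tip hangs above the key, battery seated behind. Centre, level, and descend.

Call:
jog_arm(
  targets="-3 -1.3 -8 0.1 0.6 0 -1;0 0 -7 0 0 0 -1;0 0 -6 0 0 0 -1;0 0 0 0 0 0 -1;0 0 0 0 0 0 -1;0 0 0 0 0 0 -1",
)

```text
time: 18.28
eef_pos: [0.5257, -0.0889, 0.0283]
tcp_rot: [0.692, 0.721, -0.0, 0.001]
contact_force: [0.8, -0.2, -0.3]
opening: 0.001
```

```bash
python3 -c "
from st import *
show()"
```

```text
t 18.28 pos [525.7 -88.9  28.3] yaw 2.35 z [ 0.0021 -0.0021 -1.    ] F [ 0.85 -0.16 -0.32] op 0.001
```

Call:
jog_arm(
  targets="-1 0.7 -4 0 0.1 0 -1;0 0 -3 0 0 0 -1;0 0 0 0 0 0 -1;0 0 0 0 0 0 -1",
)

```text
time: 18.62
eef_pos: [0.5247, -0.0883, 0.0207]
tcp_rot: [0.693, 0.721, -0.001, 0.001]
contact_force: [0.3, 0.2, -0.4]
opening: -0.002
```

Call:
jog_arm(
  targets="0 0 -1 0 0 0 -1;0 0 0 0 0 0 -1;0 0 0 0 0 0 -1",
)

```text
time: 18.87
eef_pos: [0.5249, -0.0883, 0.0198]
tcp_rot: [0.693, 0.721, -0.001, 0.001]
contact_force: [0.1, 0.9, -0.0]
opening: -0.003
```

Call:
jog_arm(
  targets="0 0 -1 0 0 0 -1;0 0 0 0 0 0 -1;0 0 0 0 0 0 -1",
)

```text
time: 19.12
eef_pos: [0.5251, -0.0883, 0.019]
tcp_rot: [0.692, 0.721, -0.0, 0.001]
contact_force: [-0.0, 0.4, 0.1]
opening: -0.0
```

```bash
python3 k.py k2
```

```text
t 19.12 pos [525.1 -88.3  19. ] yaw 2.35 z [ 0.0014 -0.0025 -1.    ] F [-0.02  0.38  0.07] op -0.0
```

View pics/k2z.png

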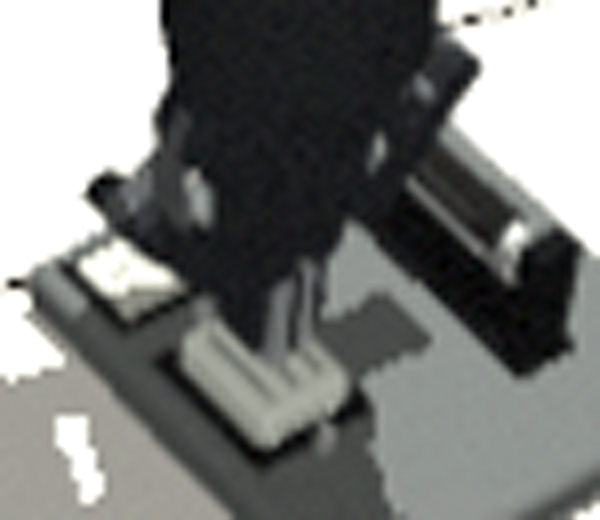

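Call:
jog_arm(
  targets="0 0 -1 0 0 0 -1;0 0 0 0 0 0 -1",
)

```text
time: 19.33
eef_pos: [0.5252, -0.0884, 0.018]
tcp_rot: [0.692, 0.721, -0.0, 0.001]
contact_force: [-0.6, 0.2, 0.7]
opening: 0.001
```

Call:
jog_arm(
  targets="0 0 -1 0 0 0 -1;0 0 0 0 0 0 -1",
)

```text
time: 19.5
eef_pos: [0.5252, -0.0884, 0.0169]
tcp_rot: [0.692, 0.721, -0.0, 0.001]
contact_force: [0.3, -0.4, -0.2]
opening: 0.0
```

Call:
jog_arm(
  targets="0 0 -1 0 0 0 -1",
)

```text
time: 19.58
eef_pos: [0.5254, -0.0884, 0.016]
tcp_rot: [0.692, 0.721, -0.0, 0.002]
contact_force: [-0.8, 0.1, 0.2]
opening: -0.003
```

Call:
jog_arm(
  targets="0 0 -1 0 0 0 -1",
)

```text
time: 19.67
eef_pos: [0.5253, -0.0884, 0.0149]
tcp_rot: [0.692, 0.721, -0.0, 0.002]
contact_force: [0.2, -1.1, 0.4]
opening: 0.001
```

Call:
jog_arm(
  targets="-0.5 0 -0.5 0 0 0 -1",
)

```text
time: 19.75
eef_pos: [0.5249, -0.0884, 0.0143]
tcp_rot: [0.692, 0.721, -0.0, 0.002]
contact_force: [-0.9, -0.6, 0.6]
opening: -0.003
```

Call:
jog_arm(
  targets="0 0 -0.7 0 0 0 -1",
)

```text
time: 19.83
eef_pos: [0.5247, -0.0884, 0.0134]
tcp_rot: [0.692, 0.721, -0.0, 0.002]
contact_force: [-0.2, -0.1, -0.1]
opening: 0.0
```

Call:
jog_arm(
  targets="0 0 -0.7 0 0 0 -1",
)

```text
time: 19.92
eef_pos: [0.5248, -0.0884, 0.0129]
tcp_rot: [0.692, 0.721, -0.0, 0.001]
contact_force: [-0.6, 0.9, 3.6]
opening: -0.001
```

```bash
python3 k.py k3
```

```text
t 19.92 pos [524.8 -88.4  12.9] yaw 2.35 z [ 0.0016 -0.0026 -1.    ] F [-0.62  0.89  3.6 ] op -0.001
```

View pics/k3z.png

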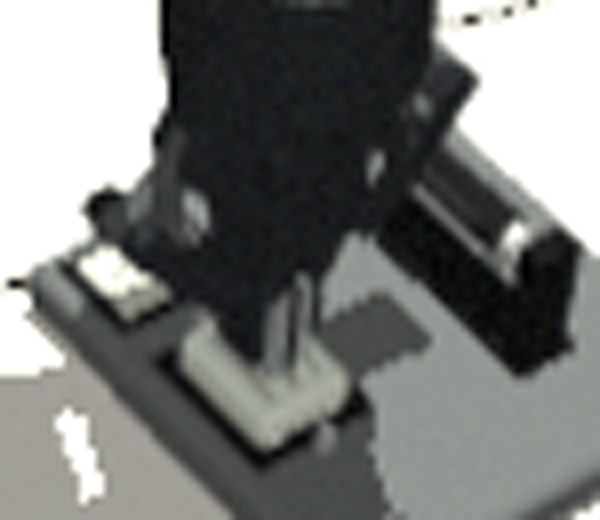

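Call:
jog_arm(
  targets="0 0 -1.5 0 0 0 -1",
)

```text
time: 20.05
eef_pos: [0.5248, -0.0884, 0.0119]
tcp_rot: [0.692, 0.721, -0.0, 0.001]
contact_force: [-1.8, 1.0, 3.7]
opening: 0.002
```

Call:
jog_arm(
  targets="0 0 -1.5 0 0 0 -1",
)

```text
time: 20.13
eef_pos: [0.5248, -0.0884, 0.0107]
tcp_rot: [0.692, 0.721, -0.001, 0.001]
contact_force: [-2.8, 0.0, 4.4]
opening: -0.002
```

```bash
python3 k.py k4
```

```text
t 20.13 pos [524.8 -88.4  10.7] yaw 2.36 z [ 9.0e-04 -2.4e-03 -1.0e+00] F [-2.77  0.04  4.4 ] op -0.002
```

View pics/k4z.png

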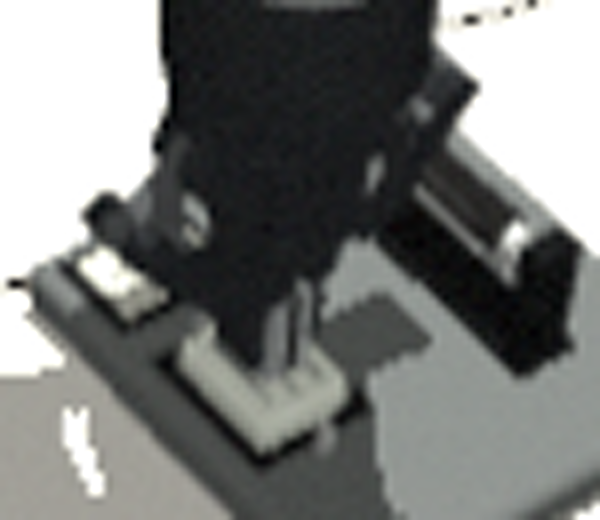

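Call:
jog_arm(
  targets="0 0 -1.5 0 0 0 -1",
)

```text
time: 20.27
eef_pos: [0.5248, -0.0884, 0.0094]
tcp_rot: [0.692, 0.722, -0.001, 0.001]
contact_force: [-2.1, -0.3, 4.5]
opening: -0.0
```

Call:
jog_arm(
  targets="0 0 -1.3 0 0 0 -1",
)

```text
time: 20.35
eef_pos: [0.5248, -0.0884, 0.0083]
tcp_rot: [0.692, 0.722, -0.001, 0.001]
contact_force: [-2.6, 1.3, 6.0]
opening: -0.002
```

```bash
python3 k.py k5; python3 k.py k6
```

```text
t 20.35 pos [524.8 -88.4   8.3] yaw 2.36 z [ 4.0e-04 -2.3e-03 -1.0e+00] F [-2.62  1.32  6.02] op -0.002
t 20.4 pos [524.8 -88.4   8.2] yaw 2.36 z [ 4.0e-04 -2.3e-03 -1.0e+00] F [-2.75  0.77  5.42] op 0.003
```

View pics/k6z.png

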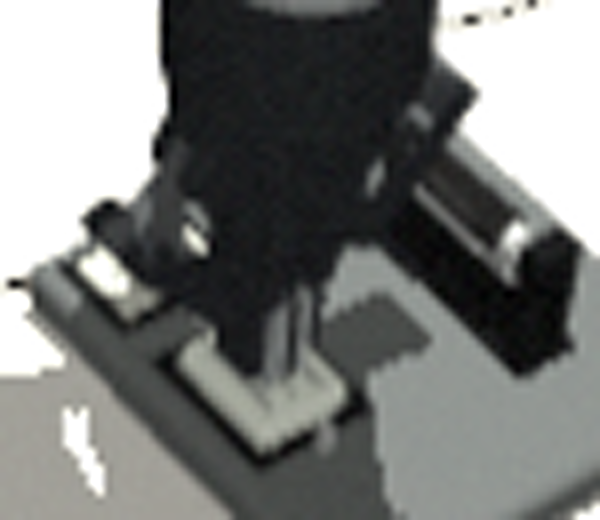

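```bash
python3 - <<'E'
from st import *
F=[];Z=[]
for i in range(12):
    read_camera('side'); s=get_state(); F.append(s['contact_force'][2]);Z.append(s['eef_pos'][2]*1e3)
print(np.round(Z,2),np.mean(F))
E
python3 k.py k7;python3 seat.py
```

```text
[8.36 8.36 8.39 8.39 8.37 8.41 8.41 8.42 8.38 8.41 8.4  8.4 ] 5.501861561206419
t 21.05 pos [524.8 -88.4   8.4] yaw 2.36 z [ 3.0e-04 -2.3e-03 -1.0e+00] F [-2.99  0.77  5.85] op -0.001
t 21.1 pos [524.9 -88.4   8.4] yaw 2.36 z [ 4.0e-04 -2.3e-03 -1.0e+00] F [-1.99  0.24  5.54] op 0.0
top battery_plus 0.72 tester xy [-179.4  258.3]
top battery_mid 0.16 tester xy [-186.8  439.4]
side battery 0.62 tester xy [ 28.1 -28.4]
side battery_plus 0.63 tester xy [27.8 16.9]
side battery_mid 0.53 tester xy [25.3 -0.5]
```

View pics/seat_side.png

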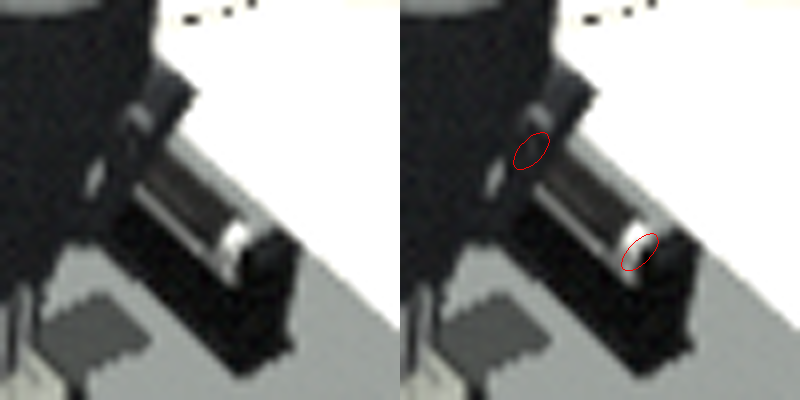

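View pics/k7z.png

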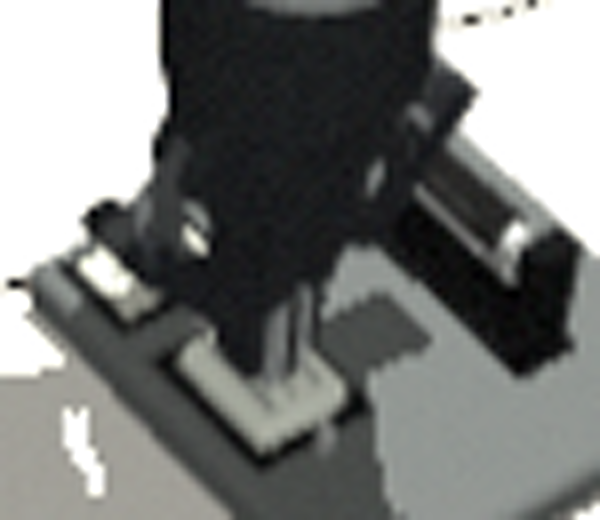

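Call:
jog_arm(
  targets="0 0 -0.6 0 0 0 -1",
)

```text
time: 21.58
eef_pos: [0.5248, -0.0884, 0.0082]
tcp_rot: [0.692, 0.722, -0.001, 0.001]
contact_force: [-3.1, 1.1, 5.0]
opening: 0.0
```

```bash
python3 - <<'E'
from st import *
F=[];Z=[]
for i in range(14):
    read_camera('side'); s=get_state(); F.append(s['contact_force'][2]);Z.append(s['eef_pos'][2]*1e3)
print(np.round(Z,2),np.mean(F),s['time'])
E
```

```text
[8.16 8.18 8.18 8.15 8.16 8.16 8.14 8.16 8.19 8.17 8.15 8.15 8.16 8.16] 5.7064384601690055 22.2833
```

```bash
python3 -c "
from plant import *
print(sign_off())"
```

```text
the job is handed in; nothing more can be done
None
```

The job is handed in. The battery lies on the tester's rods with its plus end at the flat contact, and the fingertips hold the test key about half-way down. It took about 22 s of the 51 s allowed.

- **Battery:** after I let go, the top and side pictures showed it in the groove within about 2 mm of the planned position. It was still there in the side picture taken while pressing the key. I judged which end is plus from the first pictures, the networks' marks and the stated range of directions, and did not confirm it from a close-up of the button.
- **Key:** the fingertips first met it at a reported tool height of about 13.1 mm. They now hold steady at 8.16 mm, about 4.9 mm of travel, with an average push of 5.7 N against the roughly 6 N expected half-way. The key was not bottomed. I did not measure its level against the posts in a picture, because the gripper hid part of it.

**Checks that disagreed or went wrong:**
- The fingertips stand about 20 mm higher than the reported tool position. My first closing of the fingers therefore shut above the battery without moving it, and I redid it lower.
- While seating the battery, it touched one rod off centre with up to 19 N, so I shifted it sideways before letting go.
- After the battery was seated, several of the networks' marks for it were clearly wrong, so I relied on the pictures instead.
- I did not check the other things on the desk separately at the end; the arm passed well clear of them.

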